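# Hot dryer ball out of the lint tin with tongs

## Robot

A 6-joint arm with a two-finger parallel gripper is mounted at the origin on the work surface. World frame = base frame: x ahead of the robot, y to its left, z up, the work surface at z = 0. Lengths are in m, angles in rad, forces in N, time in s.
With the tool pointing down it reaches from about 0.375 to 0.975 m from the base axis. Payload 3.8 kg.
Tool frame: the origin (TCP) lies at the very end of the fingers, on their centre line; the grasp point (between the pads) lies 19 mm behind it; y points along the fingers, x is the direction in which the jaws open and shut, and the axes are right-handed (so a half turn about y gives the same grasp; the last joint's range is limited). The gripper opens to 85 mm and grips with 20 to 120 N. Pads are 22 mm wide; open, the fingers measure 114 mm over their backs; the gripper's body (76 mm by 85 mm) begins 54 mm behind the grasp point. The pads swing forward as they close: fully open they stand 13 mm farther back than shut.
Start: joints at [1.259, 0.264, 1.604, -0, 1.274, -0.037], TCP at [0.183, 0.65, 0.231] pointing down, gripper open.
Joint ranges: [-2.63, 2.63], [-0.94, 2.18], [0.31, 2.57], [-1.31, 4.45], [0, 2.66], [-2.55, 2.55]. Speed limits (rad/s): [2.57, 2.57, 3.14, 3.14, 3.14, 3.14].

## Interface

Orientations are given as a rotation vector (axis times angle).
In Python, from workcell import bot, cams gives the robot as it stands.
- The arm moves only by the tool play_rows, never from a script. Its argument "motion" is a list of rows, each a list of 2 entries, a list of its own where there are three numbers: the shift along the world's x, y, z normalised to -1 to 1, where 1 is 400 mm, then the turn, a rotation vector about the world's x, y, z normalised to -1 to 1, where 1 is pi/4 rad. In form: [[[tx, ty, tz], [ax, ay, az]], ...]. A call has 1 to 10 rows; each row is the pose to reach, as a shift and turn from the pose commanded when the call began; what a row does not reach only later rows make up. A row lasts 1/8 s, in which the tool goes at most 62.5 mm and 10.7 degrees, less where a joint would pass 70% of its speed; a pose out of reach is approached as far as the arm can. A call with a number of a shift or a turn outside -1 to 1 is refused whole. A call with a gripper value outside its range is refused whole. "gripper" is the closure, from 0 (fully open) to 1 (shut), set as the call begins (left out, the last holds). The fingers move at their own pace and stop on an object; "squeeze" is the grip in N (left out, the last holds). Time passes only in rows, so rows that repeat a pose let the fingers close. It gives the time, the measured TCP pose, the force and the opening at its end, in the units of the state.
- bot.read_state(): the state, without advancing time (a new reading comes with each control period).
- cams.read_camera(name): name is "scene" or "side" or "wrist"; returns (picture, depth): 420x560x3 uint8, red, green, blue; 420x560 float32, m along the optical axis (not along the pixel's ray), 0 where there is no reading.
- cams.calibration(name): a dict with "mtx" (3x3 intrinsics, pixels), "R" (3x3) and "t" (3): a world point X has camera coordinates R X + t; the wrist camera has in their place "tool_from_camera" (4x4, takes a point from camera to tool coordinates, whose origin is the TCP and whose axes are the tool frame's). Camera axes: x right, y down, z forward; pixel columns grow to the right and rows downward; lengths in m; the calibration is good to about 2 mm. A picture is of the moment at which its call begins: read the wrist's pose just before it. calibration takes no time and is no camera call.
- bot.finish_job(): hands the job in, once; it reports no verdict.
Trained networks look in the newest picture that a camera, given by its name, has taken for a name from the list of things; names that differ only in an ending like _2 or _b are one class to them, and where a whole thing is asked for, a point or a joint stands for the part that bears it (a point fixed in the world has none). Each returns a list of dicts, best first, with "conf" (0 to 1); they miss things now and then, are a little off and sometimes report something else, mostly with a low value. They report only what shows in the picture. A call takes as long as a camera call. They do not tell look-alikes from the thing itself.
- cams.recognise(camera, label): "xyz" ([x, y, z] in m, in the coordinates of the camera as it stood for that picture, good to about 4 mm: the middle of the surface that is visible of it).
- cams.regions_of(camera, label): "mask" (420x560 bool, what is visible of it).
- cams.mark_of(camera, label): "xyz" ([x, y, z] in m, in the coordinates of the camera as it stood for that picture, good to about 4 mm: a listed point, or the origin of a listed thing).
The state is a dict: "time": time; "q": joint angles; "joint_vel": joint speeds; "joint_torque": joint torques, N m; "tool_pos": TCP position; "tcp_rot": TCP orientation; "wrist_force": force on the tool from outside, world axes, zero at the start; "torque": the same for the moment, N m; "width": opening from 0.0 (shut) to 1.0 (fully open).
Only numpy, scipy, OpenCV 4.12 (cv2) and the standard library are available. Lean on these libraries where they do the work, as an engineer would, in place of code of your own. Each camera call takes 0.05 s, during which the arm holds its last target.

## Task

The knobbly dryer ball cooling in the round aluminium lint tin is too hot to touch: first lift the tin's lid off by its knob, set it upright (knob up) in the middle of the cork mat and let go of it. Then take the tongs from their rest, close them on the ball, lift it clear, at least ten centimetres above the counter, and finish while still holding it up in the tongs. Never touch the ball with the gripper itself, and leave everything else on the counter where it is.

Things in the scene. Friction and masses are not known exactly. Their poses are not given: they have to be found in the camera images.
- tin: Round aluminium lint tin, the shallow fixed lower part. Origin: centre of its underside, on the counter. Base disc 112 mm across, 10 mm high; on it a step 84 mm across, top 16 mm above the counter, which centres the lid; on the step a square rubber cradle (ridges to 21 mm above the counter) in which the ball sits.
- lid: The tin's tall loose lid, an upside-down aluminium pot: 96 mm outside diameter (99 at the rim), 90 inside, 66 mm high without the knob, about 140 g. Origin: centre of its open rim; z up through the knob. At the start it rests on the tin's base disc, rim 10 mm above the counter, loosely round the step (3 mm play), over the ball; it must rise 55 mm to clear the ball.
- lid_knob (a point): Centre of the grasp on the lid's knob, a wooden upright cylinder 22 mm in diameter and 30 mm high on the lid's top; this point is 17 mm above the lid's top surface, 13 mm below the knob's top and 83 mm above the lid's rim.
- ball_center (a point): Centre of the dryer ball: a hard grey knobbly sphere, 44 mm in diameter, 60 g nominal, sitting in the cradle under the lid, its centre 39 mm above the counter.
- mat_top (a point): Centre of the top face of a square cork mat, 140 x 140 mm, 4 mm thick, fixed to the counter.
- tongs: Steel spring tongs lying flat on a wooden rest, 160 g. Origin: below the grip point at the underside of the arms (22 mm above the counter at the start). x: from pivot to jaws; y: across, the line along which they close; z: up. Pivot at x = -85 mm (end with wire loop at -120), jaws at +105 (tip +120). Arms 18 mm high; they move symmetrically about x. Centre of mass within 5 mm of the grip.
- tongs_grip (a point): Midway between the rubber grip pads (30 mm long, 24 high, outside the arms), at half height, 9 mm above the arms' underside. Width over the pads: 62 mm open, 52 when the pads are parallel, 45 on the ball, 31 closed empty. Spring force per pad: 7 N open, 10 N on the ball. Squeezed to 55 mm the tongs are held but still straddle the ball (63 mm between jaw lips); 25 to 40 N holds the ball well.
- tongs_jaw (a point): Point midway between the jaws, at half height: 105 mm ahead of the grip point along the tongs, at the same height. Jaws are square shallow cups, 30 mm long and 26 mm high, with 2.7 mm lips; the gap between the lips is 77 mm when open. To hold the ball this point should be at the ball's centre.
- tongs_l: Tongs arm on the +y side, with its jaw. Origin: the pivot. Its closing angle is 0 when open, 0.10 rad when closed on the ball, 0.19 at most; it closes by turning clockwise seen from above. Its axes are those of the tongs when open.
- tongs_r: Tongs arm on the -y side, the mirror image of the other.
- rest: Wooden rest carrying the tongs, fixed. Origin: on the counter under the tongs' grip point, x along the tongs as they lie. Two cross bars 12 mm wide and 22 mm high at x = -80 mm (50 mm long) and x = +60 mm (130 mm long), joined by a strip 18 mm wide and 4 mm high. Between the bars the grip pads are free from both sides.
- pin_a: A bystander, not to be disturbed: wooden clothespin, 74 x 12 x 10 mm, lying on the counter; origin at its underside.
- pin_b: A bystander, not to be disturbed: another wooden clothespin like the first; origin at its underside.
- cup: A bystander, not to be disturbed: green ceramic cup, 80 mm across the rim, 88 mm high; origin at its underside.
- jar: A bystander, not to be disturbed: glass jar with metal lid, 68 mm across, 100 mm high; origin at its underside.
- softener: A bystander, not to be disturbed: white plastic bottle, 72 mm across, 200 mm high; origin at its underside.
- scoop: A bystander, not to be disturbed: white plastic measuring cup with a side handle, 68 mm across, 50 mm high; origin at its underside.
- brush: A bystander, not to be disturbed: hand brush lying on the counter; origin at its underside.
Mind the look-alikes: they are no part of the job. There is more than one size of the part that bears mat_top; the job needs the largest.

How it is judged:
On the way, in this order (a step that is already met when the one before it is completed fails the run):
1. the lid stands upright on the cork mat and has been let go (horizontal distance between lid and mat_top below 0.035 m and z of lid in the frame of mat_top below 0.006 m and angle between lid's own z axis and vertical below 0.12 rad and linear speed of lid below 0.03 m/s and contact force between each of the arm, the fingers and lid below 0.2 N), for 0.3 s.
2. the tongs have been lifted from their rest in the gripper (z of tongs_grip in the frame of rest above 0.05 m and contact force between the fingers and tongs above 1 N), for 0.2 s.
At the end, for the whole second after the job is handed in: Lid upright and let go on the mat, within 35 mm of its centre; ball held still between the jaws (each arm presses over 1 N, within 20 mm of the jaw point), its centre over 100 mm above the counter; tongs held by the gripper, nothing else supporting tongs or ball (all of step 1 and height (world z) of ball_center above 0.1 m and contact force between each of tongs_l, tongs_r and ball above 1 N and distance between ball_center and tongs_jaw below 0.02 m and contact force between the fingers and tongs above 2 N and contact force between tongs and rest below 0.1 N and contact force between each of tongs, ball and tin below 0.1 N and linear speed of tongs below 0.05 m/s); the arm keeps its last pose, push and grip.
It fails at once if the gripper or arm touches the hot ball (contact force between any of the fingers, the arm and ball above 0.3 N).
It fails at once if the ball is dropped on the counter (height (world z) of ball_center below 0.03 m).
It fails at once if a bystander is moved more than 30 mm (distance of any of pin_a, pin_b, cup, jar, softener, scoop, brush from where it was at the start of the episode above 0.03 m).
It also fails if it takes over 62 s, if anything falls off the work surface, if the arm or the gripper's body presses on something with over 40 N, if the wrist force passes 120 N, or if a joint passes its speed limit or range.

## Working session

There is one attempt and no reset: what is moved stays moved. The work goes in short steps, Python scripts to look and compute and a tool call to move; the robot and the scene stay as the last step left them, time stands still between calls to the robot, and variables do not carry over. Pictures are saved under pics/ and viewed, and the job is handed in when it is done.

Besides the shell and the picture viewer there is one more tool, called after "Request:" as name(argument=value, ...), one argument or row to a line, values as JSON. play_rows: Moves the arm, as the interface text tells. Its arguments: {"type":"object","properties":{"motion":{"type":"array","items":{"type":"array"}},"gripper":{"type":"number"},"squeeze":{"type":"number"}},"required":["motion"]}

```bash
mkdir -p pics; ls; cat > h.py <<'E'
import numpy as np, cv2
from workcell import bot, cams
from scipy.spatial.transform import Rotation as Ro
def toworld(cam,p,st=None):
    c=cams.calibration(cam); p=np.array(p)
    if cam!='wrist': return np.array(c['R']).T@(p-np.array(c['t']))
    st=st or bot.read_state(); T=np.array(c['tool_from_camera'])
    return Ro.from_rotvec(st['tcp_rot']).as_matrix()@(T[:3,:3]@p+T[:3,3])+np.array(st['tool_pos'])
def cloud(cam,d,st=None):
    c=cams.calibration(cam);K=np.array(c['mtx']);v,u=np.mgrid[:d.shape[0],:d.shape[1]]
    P=np.stack([(u-K[0,2])/K[0,0]*d,(v-K[1,2])/K[1,1]*d,d],-1)
    if cam!='wrist': return (P-np.array(c['t']))@np.array(c['R'])
    st=st or bot.read_state();T=np.array(c['tool_from_camera'])
    return (P@T[:3,:3].T+T[:3,3])@Ro.from_rotvec(st['tcp_rot']).as_matrix().T+np.array(st['tool_pos'])
def snap(cam,name):
    im,d=cams.read_camera(cam); cv2.imwrite(f'pics/{name}.png',im[:,:,::-1]); np.savez(f'{name}.npz',im=im,d=d); return im,d
E
python3 - <<'E'
from h import *
print(bot.read_state())
for c in ['scene','side','wrist']:
    im,d=snap(c,c+'0')
    for l in ['tin','lid','lid_knob','mat_top','tongs','tongs_grip','tongs_jaw','rest','pin_a','cup','jar','softener','scoop','brush']:
        r=cams.mark_of(c,l)
        for x in r[:3]: print(c,l,round(x['conf'],2),toworld(c,x['xyz']).round(3))
E
```

```text
pics
{'time': 0.0, 'q': array([ 1.25910539e+00,  2.64744641e-01,  1.60537016e+00, -7.17985735e-06,
        1.27371133e+00, -3.68926028e-02]), 'joint_vel': array([ 0.00110319,  0.0004985 ,  0.00045833, -0.00084707,  0.00012167,
        0.00061948]), 'joint_torque': array([ 1.35926814e-03, -5.15121317e+01, -3.67312539e+01, -5.20009542e-05,
        1.32988935e-02,  3.23374650e-05]), 'tool_pos': array([0.18293757, 0.64897623, 0.22996985]), 'tcp_rot': array([-1.32807326, -1.00309252,  1.00613054]), 'wrist_force': array([-0.28651244,  0.37317245,  0.00988419]), 'torque': array([-0.01010597, -0.01428396,  0.02692341]), 'width': 1.0010177201731556}
scene tin 0.52 [ 0.583 -0.249  0.001]
scene lid 0.83 [ 0.582 -0.257  0.012]
scene lid 0.45 [ 0.786 -0.109 -0.001]
scene lid_knob 0.66 [ 0.579 -0.253  0.094]
scene mat_top 0.97 [ 0.555 -0.011  0.004]
scene mat_top 0.91 [0.334 0.281 0.007]
scene mat_top 0.78 [ 0.359 -0.003  0.005]
scene tongs 0.91 [0.581 0.277 0.026]
scene tongs 0.72 [ 0.433 -0.423  0.003]
scene tongs 0.55 [0.504 0.254 0.024]
scene tongs_grip 0.66 [0.582 0.279 0.034]
scene rest 0.58
[... 541 characters left out ...]
[0.334 0.285 0.01 ]
side tongs 0.72 [0.501 0.25  0.023]
side tongs 0.67 [0.585 0.275 0.029]
side tongs 0.52 [0.501 0.25  0.023]
side tongs_grip 0.86 [0.581 0.273 0.032]
side tongs_jaw 0.6 [0.685 0.307 0.03 ]
side rest 0.84 [ 0.585  0.279 -0.002]
side rest 0.46 [ 0.582 -0.25   0.094]
side pin_a 0.74 [ 0.583 -0.259  0.001]
side pin_a 0.59 [0.401 0.137 0.004]
side pin_a 0.5 [ 0.402 -0.135 -0.003]
side cup 0.72 [ 0.786 -0.109  0.002]
side jar 0.78 [ 0.777  0.109 -0.002]
side jar 0.72 [0.684 0.309 0.031]
side softener 0.6 [0.44  0.458 0.001]
side scoop 0.62 [ 0.433 -0.424  0.005]
side brush 0.62 [ 0.655  0.451 -0.002]
wrist pin_a 0.52 [0.403 0.129 0.001]
wrist softener 0.98 [ 0.446  0.458 -0.001]
```

View pics/scene0.png

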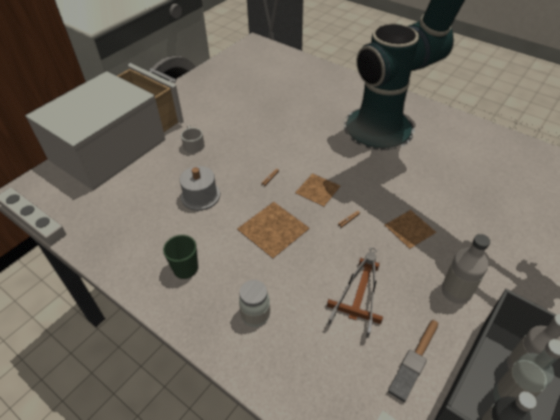

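View pics/side0.png

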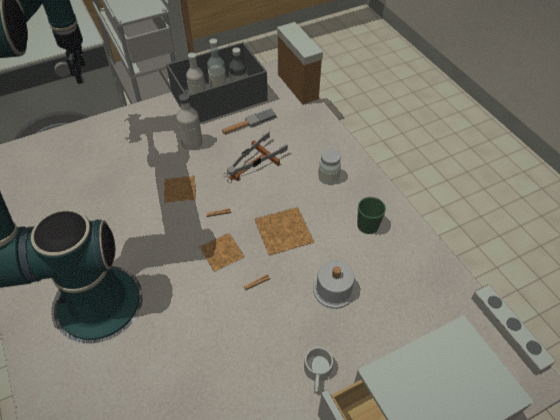

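```bash
python3 - <<'E'
from h import *
for c in ['scene','side']:
    z=np.load(c+'0.npz');P=cloud(c,z['d']);im=z['im'].astype(int)
    cal=cams.calibration(c); print(c,'cam at',(-np.array(cal['R']).T@np.array(cal['t'])).round(3))
    def box(x0,x1,y0,y1,z0,z1):
        m=(z['d']>0)&(P[...,0]>x0)&(P[...,0]<x1)&(P[...,1]>y0)&(P[...,1]<y1)&(P[...,2]>z0)&(P[...,2]<z1); return P[m],im[m]
    k,_=box(.53,.63,-.3,-.2,.082,.12)
    print('knob',len(k),k.min(0).round(4),k.max(0).round(4)); t=k[k[:,2]>.101]; print(' top',len(t),t.mean(0).round(4) if len(t) else '',(t.min(0)+t.max(0))[:2]/2 if len(t) else '')
    k,_=box(.5,.66,-.33,-.17,.07,.081); print('lidtop',k.min(0).round(4),k.max(0).round(4))
    k,_=box(.45,.66,-.12,.1,.0025,.006); (cx,w,a)=cv2.minAreaRect(k[:,:2].astype(np.float32)); print('mat',cx,w,a,len(k))
    for nm,b in (('mat2',(.28,.44,-.07,.07)),('mat3',(.28,.39,.2,.35))):
        k,_=box(*b,.0025,.012); print(nm,cv2.minAreaRect(k[:,:2].astype(np.float32)) if len(k)>5 else 0, np.percentile(k[:,2],[5,50,95]).round(4))
    k,_=box(.45,.74,.19,.40,.025,.06); r=cv2.minAreaRect(k[:,:2].astype(np.float32)); print('tongs',r,k[:,2].max())
E
```

```text
scene cam at [1.158 0.49  0.957]
knob 93 [ 0.5406 -0.2615  0.082 ] [ 0.6047 -0.2163  0.1108]
 top 47 [ 0.582  -0.2503  0.1065] [ 0.58099488 -0.25052454]
lidtop [ 0.5325 -0.3009  0.0701] [ 0.6289 -0.2038  0.081 ]
mat (0.5549570322036743, -0.010121427476406097) (0.2196897268295288, 0.2095661610364914) 89.88551330566406 2065
mat2 ((0.3594784438610077, -0.0001653432846069336), (0.15877972543239594, 0.13987432420253754), 0.18992698192596436) [0.0027 0.0044 0.0079]
mat3 ((0.3348928689956665, 0.27500903606414795), (0.14939263463020325, 0.10973159968852997), 89.99009704589844) [0.0027 0.0044 0.0075]
tongs ((0.5924423933029175, 0.26387134194374084), (0.24200770258903503, 0.10960470139980316), 28.564550399780273) 0.04920810771015501
side cam at [ 0.116 -0.837  1.268]
knob 109 [ 0.5342 -0.2966  0.0821] [ 0.615  -0.218   0.1114]
 top 54 [ 0.5791 -0.2538  0.1061] [ 0.57884367 -0.25403076]
lidtop [ 0.5326 -0.302   0.07  ] [ 0.6268 -0.2032  0.081 ]
mat (0.5552218556404114, -0.010052546858787537) (0.20946794748306274, 0.21986553072929382) 0.010836550034582615 1420
mat2 ((0.3603208065032959, 0.00010119378566741943), (0.1389715075492859, 0.15933282673358917), 89.60687255859375) [0.0027 0.0045 0.0082]
mat3 ((0.3349129259586334, 0.27511733770370483), (0.14992736279964447, 0.10935496538877487), 89.7881088256836) [0.0027 0.0047 0.0086]
tongs ((0.5932568907737732, 0.2593594491481781), (0.24263209104537964, 0.10422859340906143), 23.961462020874023) 0.05162049267212744
```

Scene view: the lid and tin are at (198,187), with the knob at (197,174). The tongs run from the loop (371,255) to the jaws near (345,310). There are three cork mats, at (273,229), (317,189) and (410,229). The first looks largest, so I'll check it in a crop and by size.

```bash
python3 - <<'E'
from h import *
for c in ['scene','side']:
    z=np.load(c+'0.npz');P=cloud(c,z['d']);im=z['im']
    hsv=cv2.cvtColor(im,cv2.COLOR_RGB2HSV)
    m=((hsv[...,0]<20)&(hsv[...,1]>95)&(abs(P[...,2]-.004)<.008)&(z['d']>0)).astype(np.uint8)
    m=cv2.morphologyEx(m,cv2.MORPH_CLOSE,np.ones((3,3)))
    n,l,s,ce=cv2.connectedComponentsWithStats(m)
    for i in range(1,n):
        if s[i,4]>60:
            r=cv2.minAreaRect(P[l==i][:,:2].astype(np.float32)); print(c,ce[i].round(),np.round(r[0],4),np.round(r[1],3),round(r[2],1))
z=np.load('side0.npz')['im'];s=np.load('scene0.npz')['im']
a=cv2.resize(z[120:300,160:370],None,fx=1.9,fy=1.9,interpolation=3); b=cv2.resize(s[160:345,230:440],None,fx=1.9,fy=1.9,interpolation=3)
h=min(a.shape[0],b.shape[0]);cv2.imwrite('pics/crop1.png',np.hstack([a[:h],b[:h]])[:,:,::-1])
# tongs fit
Q=[]
for c in ['scene','side']:
    z=np.load(c+'0.npz');P=cloud(c,z['d']);im=z['im'].astype(int)
    g=np.array([.582,.276]); 
    m=(z['d']>0)&(np.linalg.norm(P[...,:2]-g,axis=-1)<.13)&(P[...,2]>.028)&(P[...,2]<.06)
    k=P[m]; 
    for th in [14,16,18,20,22]:
        t=np.radians(th);R=np.array([[np.cos(t),np.sin(t)],[-np.sin(t),np.cos(t)]]);q=(k[:,:2]-g)@R.T
        # asymmetry of the arms along x
        o=[]
        for a0,b0 in ((-60,-30),(-30,0),(0,30),(30,60),(60,90),(90,115)):
            y=q[(q[:,0]*1e3>a0)&(q[:,0]*1e3<b0),1]; o.append((round((y.min()+y.max())*500,1),round((y.max()-y.min())*1e3)))
        print(c,th,o, 'x',q[:,0].min().round(3),q[:,0].max().round(3))
E
```

```text
scene [36. 71.] [ 0.8607 -0.434 ] [1.92  0.291] 63.6
scene [318. 189.] [0.7474 0.2061] [0.991 0.117] 27.9
scene [273. 229.] [0.7908 0.2373] [0.873 0.183] 46.4
scene [410. 229.] [0.7208 0.35  ] [0.91  0.122] 10.2
scene [348. 219.] [0.4067 0.1344] [0.011 0.067] 78.9
scene [362. 286.] [0.5678 0.2714] [0.121 0.019] 16.9
scene [352. 314.] [0.8919 0.4063] [0.554 0.07 ] 24.7
side [179. 189.] [ 0.2059 -0.2455] [1.193 0.103] 76.4
side [218. 212.] [0.4028 0.1342] [0.015 0.071] 75.1
side [283. 231.] [ 0.3869 -0.4036] [1.009 0.164] 67.2
side [221. 252.] [ 0.2708 -0.3965] [0.927 0.114] 77.6
side [257. 282.] [ 0.4027 -0.1372] [0.072 0.015] 1.2
scene 14 [(np.float64(-0.4), 45), (np.float64(-0.7), 60), (np.float64(1.3), 65), (np.float64(2.4), 75), (np.float64(6.6), 91), (np.float64(4.6), 92)] x -0.12 0.12
scene 16 [(np.float64(-0.0), 46), (np.float64(-0.6), 60), (np.float64(0.6), 64), (np.float64(0.1), 74), (np.float64(3.9), 92), (np.float64(0.2), 92)] x -0.121 0.118
scene 18 [(np.float64(-0.6), 43), (np.float64(-0.5), 60), (np.float64(-1.4), 65), (np.float64(-1.9), 74), (np.float64(1.2), 92), (np.f
[... 511 characters left out ...]
 95)] x -0.118 0.123
side 16 [(np.float64(-0.5), 50), (np.float64(-1.3), 63), (np.float64(-0.1), 68), (np.float64(-11.4), 103), (np.float64(-0.7), 90), (np.float64(-0.9), 93)] x -0.119 0.122
side 18 [(np.float64(-1.1), 47), (np.float64(-2.2), 63), (np.float64(-0.4), 68), (np.float64(-13.5), 103), (np.float64(-3.7), 90), (np.float64(-4.4), 93)] x -0.119 0.121
side 20 [(np.float64(0.1), 47), (np.float64(-2.1), 64), (np.float64(-1.0), 68), (np.float64(-15.5), 103), (np.float64(-6.7), 90), (np.float64(-7.8), 94)] x -0.118 0.123
side 22 [(np.float64(1.3), 47), (np.float64(-2.0), 63), (np.float64(-2.8), 71), (np.float64(-19.0), 100), (np.float64(-10.0), 90), (np.float64(-11.3), 94)] x -0.118 0.124
```

View pics/crop1.png

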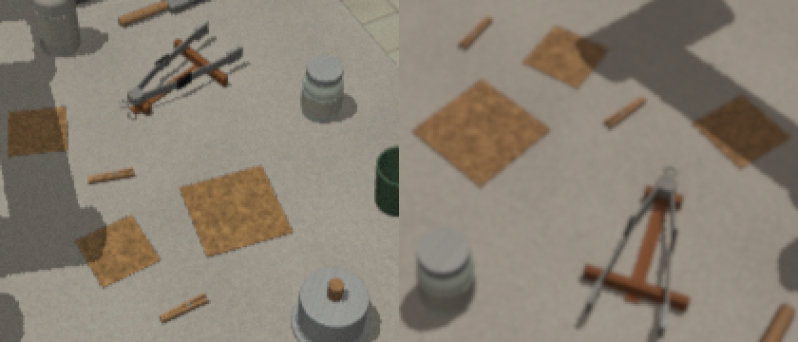

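```bash
python3 - <<'E'
from h import *
s=bot.read_state();R=Ro.from_rotvec(s['tcp_rot']).as_matrix();print(s['time'],R.round(3),s['width'])
print(cams.calibration('wrist')['tool_from_camera'])
print('xaxis yaw',np.degrees(np.arctan2(R[1,0],R[0,0])))
E
```

```text
2.25 [[ 0.271  0.    -0.962]
 [ 0.962 -0.     0.271]
 [-0.    -1.    -0.   ]] 0.997219269477767
[[ 9.99999550e-01  8.27257452e-04 -4.63541978e-04  2.62849480e-04]
 [ 7.09296935e-04 -3.28087824e-01  9.44646959e-01 -1.42177152e-01]
 [ 6.29383757e-04 -9.44646863e-01 -3.28088263e-01  8.38554451e-02]
 [ 0.00000000e+00  0.00000000e+00  0.00000000e+00  1.00000000e+00]]
xaxis yaw 74.25584831372645
```

Request:
play_rows(
  motion=[
    [[0.05, -0.1, 0.1], [0, 0, -0.15]],
    [[0.5, -0.75, 0.1], [0, 0, -1]],
    [[0.5, -0.75, 0.1], [0, 0, -1]],
    [[0.5, -0.75, 0.1], [0, 0, -1]],
    [[0.5, -0.75, 0.1], [0, 0, -1]],
    [[0.5, -0.75, 0.1], [0, 0, -1]],
    [[0.5, -0.75, 0.1], [0, 0, -1]],
  ],
  gripper=0.3,
)

```text
time: 3.12
tool_pos: [0.3852, 0.3465, 0.2716]
tcp_rot: [-1.535, -0.397, 0.395]
wrist_force: [-0.7, 1.3, -0.3]
width: 0.702
```

Request:
play_rows(
  motion=[
    [[0.4, -0.85, 0], [0, 0, -1]],
    [[0.4, -0.85, 0], [0, 0, -1]],
    [[0.4, -0.85, 0], [0, 0, -1]],
    [[0.4, -0.85, 0], [0, 0, -1]],
    [[0.4, -0.85, 0], [0, 0, -1]],
    [[0.4, -0.85, 0], [0, 0, -1]],
  ],
)

```text
time: 3.88
tool_pos: [0.5438, 0.0097, 0.2716]
tcp_rot: [-1.559, 0.214, -0.216]
wrist_force: [1.0, 0.2, -0.1]
width: 0.701
```

Request:
play_rows(
  motion=[
    [[0.05, -0.55, -0.05], [0, 0, -1]],
    [[0.05, -0.55, -0.05], [0, 0, -1]],
    [[0.05, -0.55, -0.05], [0, 0, -1]],
    [[0.05, -0.55, -0.05], [0, 0, -1]],
    [[0.05, -0.55, -0.05], [0, 0, -1]],
    [[0.05, -0.55, -0.05], [0, 0, -1]],
  ],
)

```text
time: 4.62
tool_pos: [0.5631, -0.2085, 0.2512]
tcp_rot: [-1.408, 0.824, -0.823]
wrist_force: [1.1, 0.2, -0.2]
width: 0.703
```

```bash
python3 - <<'E'
from h import *
s=bot.read_state();R=Ro.from_rotvec(s['tcp_rot']).as_matrix();print(s['time'],s['tool_pos'].round(4),'yaw',np.degrees(np.arctan2(R[1,0],R[0,0])),s['q'].round(2),s['width'],R.round(3)[:,1])
im,d=snap('wrist','w1');P=cloud('wrist',d,s)
for l in ('lid_knob','lid'):
  for x in cams.mark_of('wrist',l)[:2]: print(l,round(x['conf'],2),toworld('wrist',x['xyz'],s).round(4))
m=(d>0)&(P[...,2]>.1)&(P[...,2]<.112)&(abs(P[...,0]-.58)<.03)&(abs(P[...,1]+.252)<.03)
k=P[m]; print(len(k)); 
if len(k)>5: print(k.mean(0).round(4),cv2.minEnclosingCircle(k[:,:2].astype(np.float32)),np.median(k[:,2]))
E
```

```text
4.625 [ 0.5631 -0.2085  0.2512] yaw -60.64269922566495 [-0.4   0.11  1.75  0.    1.28  0.66] 0.7025944119280001 [-0.     0.001 -1.   ]
lid_knob 0.92 [ 0.5789 -0.2519  0.0896]
lid_knob 0.32 [ 0.4073 -0.1365 -0.004 ]
lid 0.92 [ 0.5811 -0.2527  0.01  ]
360
[ 0.5817 -0.2515  0.1053] ((0.5810565948486328, -0.2520866394042969), 0.011120107024908066) 0.10552486839318158
```

View pics/w1.png

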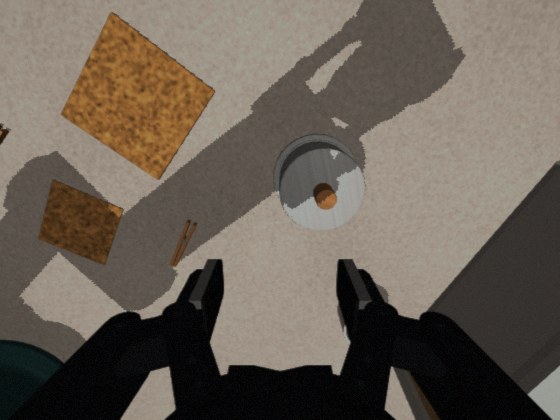

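The wrist view shows the wooden knob at (325,197). The fit gives (0.581, -0.252) with an 11 mm radius, which matches the knob. The large mat is at (138,95) and the smaller look-alike at (80,221). Now I'll descend on the knob.

Request:
play_rows(
  motion=[
    [[0.045, -0.109, 0], [0, 0, 0]],
    [[0.045, -0.109, -0.15], [0, 0, 0]],
    [[0.045, -0.109, -0.27], [0, 0, 0]],
    [[0.045, -0.109, -0.35], [0, 0, 0]],
    [[0.045, -0.109, -0.4], [0, 0, 0]],
    [[0.045, -0.109, -0.425], [0, 0, 0]],
    [[0.045, -0.109, -0.425], [0, 0, 0]],
    [[0.045, -0.109, -0.425], [0, 0, 0]],
  ],
)

```text
time: 5.78
tool_pos: [0.5821, -0.2537, 0.083]
tcp_rot: [-1.408, 0.823, -0.828]
wrist_force: [-0.3, 0.6, -0.1]
width: 0.698
```

Request:
play_rows(
  motion=[
    [[0, 0, 0], [0, 0, 0]],
    [[0, 0, 0], [0, 0, 0]],
    [[0, 0, 0], [0, 0, 0]],
    [[0, 0, 0], [0, 0, 0]],
    [[0, 0, 0], [0, 0, 0]],
    [[0, 0, 0], [0, 0, 0]],
  ],
  gripper=1,
  squeeze=40,
)

```text
time: 6.52
tool_pos: [0.5812, -0.2533, 0.0819]
tcp_rot: [-1.408, 0.825, -0.826]
wrist_force: [-1.1, 1.0, 4.6]
width: 0.244
```

```bash
python3 - <<'E'
from h import *
s=bot.read_state();print(s)
z=np.load('w1.npz');
E
```

```text
{'time': 6.525, 'q': array([-4.50380558e-01,  3.15243880e-01,  1.83021916e+00,  1.23565513e-04,
        9.95323562e-01,  6.09765876e-01]), 'joint_vel': array([-0.00161285, -0.00087461,  0.00033761, -0.00023081,  0.00011454,
       -0.00067584]), 'joint_torque': array([-5.28348573e-01, -4.64526594e+01, -3.05684817e+01, -1.43330349e-01,
       -4.09770766e-01, -6.44586689e-03]), 'tool_pos': array([ 0.58119879, -0.25332581,  0.08193316]), 'tcp_rot': array([-1.40827946,  0.82476802, -0.82606622]), 'wrist_force': array([-1.10421527,  1.00078185,  4.57061137]), 'torque': array([ 0.11125018,  0.07487211, -0.02408192]), 'width': 0.24423330754946782}
```

Request:
play_rows(
  motion=[
    [[0, 0, 0.05], [0, 0, 0]],
    [[0, 0, 0.12], [0, 0, 0]],
    [[0, 0, 0.2], [0, 0, 0]],
    [[0, 0, 0.25], [0, 0, 0]],
    [[0, 0, 0.25], [0, 0, 0]],
    [[0, 0, 0.25], [0, 0, 0]],
    [[0, 0, 0.25], [0, 0, 0]],
  ],
)

```text
time: 7.4
tool_pos: [0.5797, -0.2527, 0.1793]
tcp_rot: [-1.409, 0.828, -0.823]
wrist_force: [0.3, -1.0, -1.0]
width: 0.244
```

```bash
python3 - <<'E'
from h import *
s=bot.read_state();print(s['tool_pos'],s['width'],s['wrist_force'])
im,d=snap('side','s2')
P=cloud('side',d)
m=(d>0)&(abs(P[...,0]-.58)<.06)&(abs(P[...,1]+.253)<.06)
for l in ('lid','ball_center','tin'):
  for x in cams.mark_of('side',l)[:2]: print(l,round(x['conf'],2),toworld('side',x['xyz'],s).round(4))
cv2.imwrite('pics/s2c.png',cv2.resize(im[170:330,220:430],None,fx=3,fy=3,interpolation=3)[:,:,::-1])
E
```

```text
[ 0.57973908 -0.25272404  0.17929466] 0.24386685916514173 [ 0.29678922 -1.0023846  -0.97004841]
ball_center 0.43 [ 0.5754 -0.2508  0.0428]
tin 0.71 [ 0.5805 -0.2536  0.0018]
```

View pics/s2c.png

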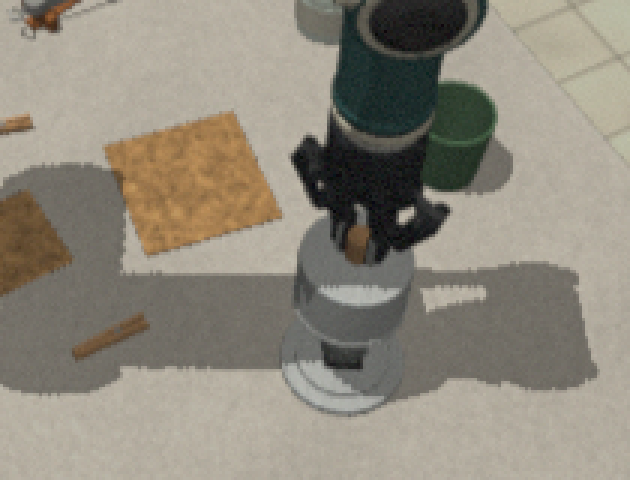

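Request:
play_rows(
  motion=[
    [[-0.03, 0.1, 0], [0, 0, 0]],
    [[-0.065, 0.25, 0], [0, 0, 0]],
    [[-0.065, 0.4, 0], [0, 0, 0]],
    [[-0.065, 0.53, 0], [0, 0, 0]],
    [[-0.065, 0.607, 0], [0, 0, 0]],
    [[-0.065, 0.607, -0.08], [0, 0, 0]],
    [[-0.065, 0.607, -0.16], [0, 0, 0]],
    [[-0.065, 0.607, -0.22], [0, 0, 0]],
    [[-0.065, 0.607, -0.245], [0, 0, 0]],
    [[-0.065, 0.607, -0.25], [0, 0, 0]],
  ],
)

```text
time: 8.85
tool_pos: [0.5546, -0.0105, 0.0809]
tcp_rot: [-1.409, 0.826, -0.825]
wrist_force: [0.3, -0.1, -1.7]
width: 0.241
```

Request:
play_rows(
  motion=[
    [[0, 0, -0.005], [0, 0, 0]],
    [[0, 0, -0.01], [0, 0, 0]],
    [[0, 0, -0.01], [0, 0, 0]],
  ],
)

```text
time: 9.22
tool_pos: [0.5552, -0.0105, 0.0778]
tcp_rot: [-1.408, 0.825, -0.826]
wrist_force: [0.0, -0.1, -1.1]
width: 0.244
```

Request:
play_rows(
  motion=[
    [[0, 0, -0.003], [0, 0, 0]],
    [[0, 0, -0.005], [0, 0, 0]],
    [[0, 0, -0.005], [0, 0, 0]],
  ],
)

```text
time: 9.6
tool_pos: [0.5552, -0.0103, 0.076]
tcp_rot: [-1.408, 0.825, -0.826]
wrist_force: [-0.8, 1.4, 5.4]
width: 0.239
```

Contact at the expected height, so I'll release.

Request:
play_rows(
  motion=[
    [[0, 0, 0.002], [0, 0, 0]],
    [[0, 0, 0.004], [0, 0, 0]],
    [[0, 0, 0.005], [0, 0, 0]],
    [[0, 0, 0.005], [0, 0, 0]],
  ],
  gripper=0.3,
)

```text
time: 10.1
tool_pos: [0.5548, -0.0105, 0.0772]
tcp_rot: [-1.409, 0.825, -0.825]
wrist_force: [-1.1, -0.3, -0.2]
width: 0.7
```

Request:
play_rows(
  motion=[
    [[0, 0, 0.06], [0, 0, 0]],
    [[0, 0, 0.15], [0, 0, 0]],
    [[0, 0, 0.25], [0, 0, 0]],
    [[0, 0, 0.37], [0, 0, 0]],
    [[0, 0.03, 0.37], [0, 0, 0]],
    [[0, 0.03, 0.37], [0, 0, 0]],
  ],
  gripper=0,
)

```text
time: 10.85
tool_pos: [0.5546, 0.0022, 0.225]
tcp_rot: [-1.409, 0.825, -0.825]
wrist_force: [-0.4, -0.6, -1.0]
width: 0.997
```

```bash
python3 - <<'E'
from h import *
s=bot.read_state();print(s['tool_pos'],s['width'],s['time'])
im,d=snap('wrist','w3');P=cloud('wrist',d,s)
for l in ('lid','lid_knob'):
  for x in cams.mark_of('wrist',l)[:1]: print(l,round(x['conf'],2),toworld('wrist',x['xyz'],s).round(4))
def circ(P,d,x,y,z0,z1,r=.07):
    m=(d>0)&(P[...,2]>z0)&(P[...,2]<z1)&(np.hypot(P[...,0]-x,P[...,1]-y)<r);k=P[m]
    print(len(k)); 
    if len(k)>5: print(cv2.minEnclosingCircle(k[:,:2].astype(np.float32)),np.median(k,0).round(4))
circ(P,d,.555,-.01,.065,.075); circ(P,d,.555,-.01,.094,.106)
im,d=snap('side','s3');P=cloud('side',d)
circ(P,d,.58,-.252,.03,.065,.06); circ(P,d,.555,-.01,.065,.075); 
for l in ('lid','ball_center','tin','tongs_grip','tongs_jaw'):
  for x in cams.mark_of('side',l)[:1]: print(l,round(x['conf'],2),toworld('side',x['xyz'],s).round(4))
cv2.imwrite('pics/s3c.png',cv2.resize(im[170:330,220:430],None,fx=3,fy=3,interpolation=3)[:,:,::-1])
E
```

```text
[0.55459393 0.00216484 0.2250306 ] 0.9967372160234907 10.85
lid 0.8 [ 0.5554 -0.014   0.0057]
lid_knob 0.95 [ 0.5562 -0.0101  0.0879]
5758
((0.5551102161407471, -0.009801598265767097), 0.04796609655022621) [ 0.5602 -0.0062  0.0695]
400
((0.5551732778549194, -0.009584242478013039), 0.010874946601688862) [ 0.556  -0.0092  0.0995]
212
((0.578898549079895, -0.253521591424942), 0.02264782227575779) [ 0.5749 -0.2588  0.0529]
602
((0.5536626577377319, -0.009799040853977203), 0.050698406994342804) [ 0.5491 -0.0165  0.0705]
lid 0.57 [ 0.5564 -0.0141  0.0038]
ball_center 0.58 [ 0.5793 -0.2542  0.0402]
tin 0.6 [ 0.5781 -0.2568  0.0012]
tongs_grip 0.9 [0.5837 0.2725 0.0297]
tongs_jaw 0.45 [ 0.4048 -0.1345 -0.0042]
```

View pics/s3c.png

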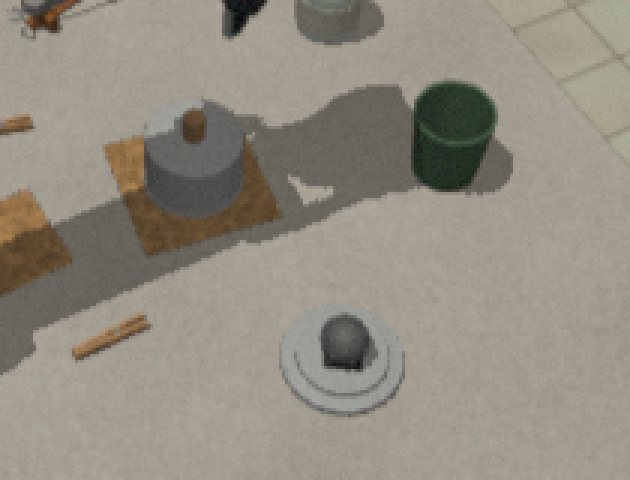

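View pics/w3.png

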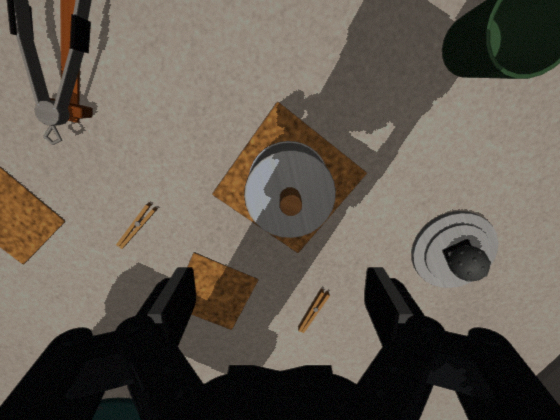

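Request:
play_rows(
  motion=[
    [[-0.025, 0.15, 0], [0, 0, -0.2]],
    [[-0.025, 0.3, 0], [0, 0, -0.28]],
    [[-0.025, 0.45, 0], [0, 0, -0.28]],
    [[-0.025, 0.65, 0], [0, 0, -0.28]],
    [[-0.025, 0.65, 0], [0, 0, -0.28]],
    [[-0.025, 0.65, 0], [0, 0, -0.28]],
    [[-0.025, 0.65, 0], [0, 0, -0.28]],
  ],
)

```text
time: 12.18
tool_pos: [0.5449, 0.2601, 0.2251]
tcp_rot: [-1.334, 0.993, -0.994]
wrist_force: [0.3, -1.0, -0.2]
width: 1.0
```

```bash
cat >> h.py <<'E'
def rep(s):
    R=Ro.from_rotvec(s['tcp_rot']).as_matrix();print(round(s['time'],2),s['tool_pos'].round(4),'yaw',round(np.degrees(np.arctan2(R[1,0],R[0,0])),2),'w',round(s['width']*85,1),'F',s['wrist_force'].round(1),'q6',s['q'][5].round(2))
E
python3 - <<'E'
from h import *
from scipy.optimize import least_squares
s=bot.read_state();rep(s)
im,d=snap('wrist','w4');P=cloud('wrist',d,s)
mk={}
for l in ('tongs_grip','tongs_jaw','tongs','rest','tongs_l','tongs_r'):
  for x in cams.mark_of('wrist',l)[:2]: print(l,round(x['conf'],2),toworld('wrist',x['xyz'],s).round(4))
np.save('w4P.npy',P)
g=np.array([.582,.276])
k=P[(d>0)&(np.hypot(P[...,0]-g[0],P[...,1]-g[1])<.13)&(P[...,2]>.03)&(P[...,2]<.06)]
print(len(k), np.percentile(k[:,2],[50,90,99]))
def f(p):
    t=p[2];q=(k[:,:2]-p[:2])@np.array([[np.cos(t),-np.sin(t)],[np.sin(t),np.cos(t)]]);o=[]
    for a in np.arange(-60,115,12):
        y=q[(q[:,0]*1e3>a)&(q[:,0]*1e3<a+12),1]
        if len(y)>20: o.append([a+6,(y.min()+y.max())*500,(y.max()-y.min())*1e3])
    return np.array(o),q
for it in range(3):
    pass
p=np.array([g[0],g[1],np.radians(16.5)])
for it in range(4):
    o,q=f(p); c=np.polyfit(o[:,0],o[:,1],1); print(c); p[2]+=c[0]; n=np.array([-np.sin(p[2]),np.cos(p[2])]); p[:2]+=n*c[1]/1e3
o,q=f(p);print(p[:2],np.degrees(p[2]));print(o.round(1));print(q[:,0].min(),q[:,0].max())
# ball from w3
z=np.load('w3.npz')
E
```

```text
12.18 [0.5449 0.2601 0.2251] yaw -73.4 w 85.0 F [ 0.3 -1.  -0.2] q6 1.69
tongs 0.76 [0.4981 0.2508 0.0243]
tongs 0.63 [0.4997 0.2532 0.0252]
rest 0.83 [0.5843 0.2782 0.001 ]
tongs_l 0.76 [0.4981 0.2508 0.0243]
tongs_l 0.63 [0.4997 0.2532 0.0252]
tongs_r 0.76 [0.4981 0.2508 0.0243]
tongs_r 0.63 [0.4997 0.2532 0.0252]
2286 [0.0398262  0.04367195 0.04489675]
[-0.00409427 -0.35838405]
[0.00033857 0.07289363]
[ 2.79416022e-07 -1.08240162e-03]
[ 2.30591398e-10 -8.93288664e-07]
[0.58208024 0.27572489] 16.284830380853613
[[-5.40e+01  0.00e+00  3.42e+01]
 [-4.20e+01  0.00e+00  4.07e+01]
 [-3.00e+01  1.00e-01  4.88e+01]
 [-1.80e+01  0.00e+00  5.90e+01]
 [-6.00e+00  0.00e+00  6.06e+01]
 [ 6.00e+00 -0.00e+00  6.19e+01]
 [ 1.80e+01  1.00e-01  6.17e+01]
 [ 3.00e+01  1.00e-01  6.70e+01]
 [ 4.20e+01  1.00e-01  7.05e+01]
 [ 5.40e+01 -4.00e-01  7.49e+01]
 [ 6.60e+01 -3.00e-01  7.96e+01]
 [ 7.80e+01  1.00e-01  8.34e+01]
 [ 9.00e+01  1.00e-01  8.76e+01]
 [ 1.02e+02  1.00e-01  9.04e+01]
 [ 1.14e+02  1.00e-01  9.28e+01]]
-0.11764497958269451 0.11822552579675105
```

View pics/w4.png

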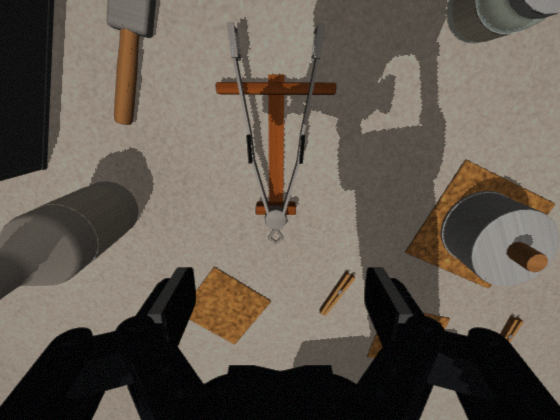

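Wrist view: the tongs run from the loop (275,235) to the jaws (235,40)/(318,40), with black pads at (250,150) and (302,148). The fitted grip point is (0.582, 0.276) at a yaw of 16.3°, and the widths match the open tongs. Descending.

Request:
play_rows(
  motion=[
    [[0.093, 0.039, -0.05], [0, 0, -0.005]],
    [[0.093, 0.039, -0.18], [0, 0, -0.005]],
    [[0.093, 0.039, -0.32], [0, 0, -0.005]],
    [[0.093, 0.039, -0.42], [0, 0, -0.005]],
    [[0.093, 0.039, -0.5], [0, 0, -0.005]],
    [[0.093, 0.039, -0.535], [0, 0, -0.005]],
    [[0.093, 0.039, -0.535], [0, 0, -0.005]],
    [[0.093, 0.039, -0.535], [0, 0, -0.005]],
  ],
)

```text
time: 13.52
tool_pos: [0.5835, 0.2777, 0.0131]
tcp_rot: [-1.329, 0.994, -0.996]
wrist_force: [0.2, 0.3, -0.1]
width: 0.999
```

Request:
play_rows(
  motion=[
    [[0, 0, 0], [0, 0, 0]],
    [[0, 0, 0], [0, 0, 0]],
    [[0, 0, 0], [0, 0, 0]],
    [[0, 0, 0], [0, 0, 0]],
    [[0, 0, 0], [0, 0, 0]],
  ],
  gripper=0.35,
  squeeze=30,
)

```text
time: 14.15
tool_pos: [0.5842, 0.278, 0.0142]
tcp_rot: [-1.327, 0.992, -0.997]
wrist_force: [-0.0, -1.1, 7.1]
width: 0.652
```

```bash
python3 - <<'E'
from h import *
s=bot.read_state();rep(s)
snap('wrist','w5'); rep(bot.read_state())
E
```

```text
14.15 [0.5842 0.278  0.0142] yaw -73.55 w 55.4 F [-0.  -1.1  7.1] q6 1.69
14.2 [0.5841 0.278  0.0142] yaw -73.55 w 55.3 F [-0.2 -0.1  6.9] q6 1.69
```

View pics/w5.png

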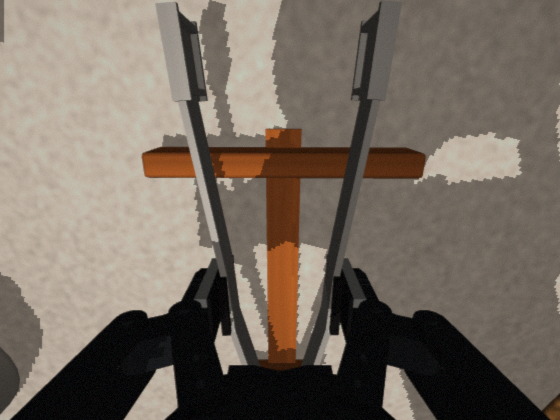

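Request:
play_rows(
  motion=[
    [[0, 0, 0.03], [0, 0, 0]],
    [[0, 0, 0.08], [0, 0, 0]],
    [[0, 0, 0.16], [0, 0, 0]],
    [[0, 0, 0.26], [0, 0, 0]],
    [[0, 0, 0.38], [0, 0, 0]],
    [[0, 0, 0.45], [0, 0, 0]],
    [[0, 0, 0.45], [0, 0, 0]],
    [[0, 0, 0.45], [0, 0, 0]],
  ],
)

```text
time: 15.2
tool_pos: [0.5812, 0.2768, 0.1904]
tcp_rot: [-1.333, 0.996, -0.995]
wrist_force: [0.2, -0.3, -3.0]
width: 0.655
```

```bash
cat >> h.py <<'E'
def tongsfit(d,s):
    """jaws in tool frame from wrist depth"""
    c=cams.calibration('wrist');K=np.array(c['mtx']);T=np.array(c['tool_from_camera']);v,u=np.mgrid[:d.shape[0],:d.shape[1]]
    P=np.stack([(u-K[0,2])/K[0,0]*d,(v-K[1,2])/K[1,1]*d,d],-1)@T[:3,:3].T+T[:3,3]
    m=(d>0)&(abs(P[...,0])<.06)&(P[...,2]>.02)&(P[...,2]<.14)&(P[...,1]<.02)&(P[...,1]>-.06)
    k=P[m]; print('tool frame (x,y,z):',len(k))
    for a in np.arange(20,130,10):
        q=k[(k[:,2]*1e3>a)&(k[:,2]*1e3<a+10)]
        if len(q)>10:
            L=q[q[:,0]<0];Rr=q[q[:,0]>0]
            print(a+5,(q[:,0].min()*1e3).round(1),(q[:,0].max()*1e3).round(1),'mid',((q[:,0].min()+q[:,0].max())*500).round(1),'top y L/R',[(np.percentile(e[:,1],10)*1e3).round(1) if len(e) else None for e in (L,Rr)])
    print('max z',k[:,2].max())
    return P
E
python3 - <<'E'
from h import *
s=bot.read_state();rep(s)
im,d=snap('wrist','w6'); tongsfit(d,s)
for l in ('tongs_grip','tongs_jaw'):
  for x in cams.mark_of('wrist',l)[:2]:
    c=np.array(cams.calibration('wrist')['tool_from_camera']);print(l,x['conf'],(c[:3,:3]@np.array(x['xyz'])+c[:3,3]).round(4))
im,d=snap('side','s6');
for l in ('tongs_grip','tongs_jaw'):
  for x in cams.mark_of('side',l)[:2]: print(l,round(x['conf'],2),toworld('side',x['xyz'],s).round(4))
E
```

```text
15.2 [0.5812 0.2768 0.1904] yaw -73.57 w 55.7 F [ 0.2 -0.3 -3. ] q6 1.69
tool frame (x,y,z): 12686
25 -29.0 29.5 mid 0.3 top y L/R [np.float64(-25.6), np.float64(-25.6)]
35 -30.4 30.7 mid 0.2 top y L/R [np.float64(-25.6), np.float64(-25.7)]
45 -32.1 32.2 mid 0.1 top y L/R [np.float64(-25.6), np.float64(-25.8)]
55 -33.6 33.5 mid -0.1 top y L/R [np.float64(-25.7), np.float64(-25.6)]
65 -35.1 34.8 mid -0.1 top y L/R [np.float64(-25.7), np.float64(-25.7)]
75 -36.3 36.2 mid -0.1 top y L/R [np.float64(-25.7), np.float64(-25.7)]
85 -38.2 38.2 mid -0.0 top y L/R [np.float64(-29.5), np.float64(-29.4)]
95 -38.9 38.7 mid -0.1 top y L/R [np.float64(-29.9), np.float64(-29.9)]
105 -39.8 39.6 mid -0.1 top y L/R [np.float64(-29.9), np.float64(-30.0)]
115 -40.1 39.7 mid -0.2 top y L/R [np.float64(-29.9), np.float64(-30.0)]
max z 0.1174934498311618
tongs_grip 0.65 [0.5793 0.273  0.2047]
tongs_jaw 0.91 [0.6801 0.3094 0.2067]
```

View pics/w6.png

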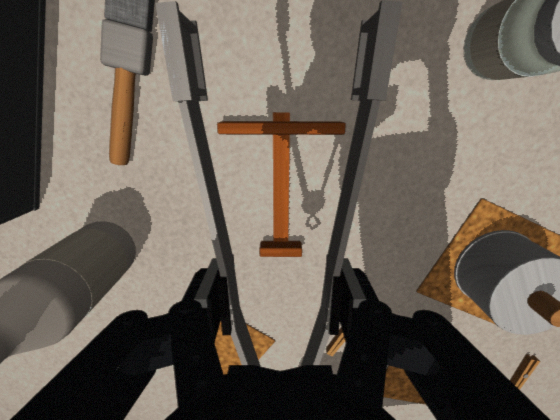

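View pics/s6.png

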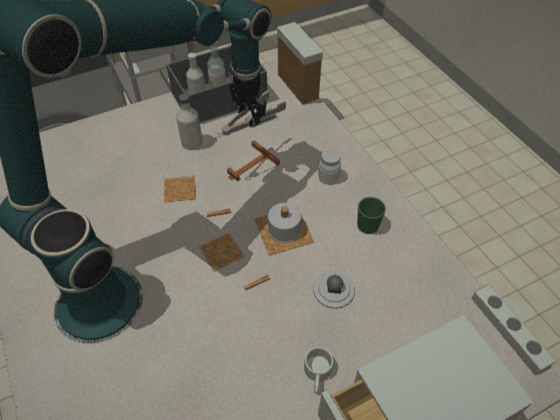

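The tongs are held level and symmetric: the mid offset is under 0.3 mm and the jaw centre sits about 17 mm above TCP height, 102 mm ahead. Now I'll carry them towards the ball.

Request:
play_rows(
  motion=[
    [[-0.01, -0.03, 0], [0, 0, -0.01]],
    [[-0.02, -0.1, 0], [0, 0, -0.03]],
    [[-0.04, -0.2, 0], [0, 0, -0.06]],
    [[-0.06, -0.3, 0], [0, 0, -0.09]],
    [[-0.08, -0.4, 0], [0, 0, -0.12]],
    [[-0.1, -0.5, 0], [0, 0, -0.15]],
    [[-0.12, -0.6, 0], [0, 0, -0.18]],
    [[-0.14, -0.7, 0], [0, 0, -0.21]],
    [[-0.16, -0.8, 0], [0, 0, -0.24]],
    [[-0.18, -0.9, 0], [0, 0, -0.27]],
  ],
)

```text
time: 16.75
tool_pos: [0.509, -0.0845, 0.1913]
tcp_rot: [-1.243, 1.155, -1.155]
wrist_force: [-0.2, -1.7, -1.8]
width: 0.653
```

Request:
play_rows(
  motion=[
    [[-0.02, -0.1, 0], [0, 0, -0.03]],
    [[-0.04, -0.2, 0], [0, 0, -0.06]],
    [[-0.06, -0.3, 0], [0, 0, -0.08]],
    [[-0.075, -0.38, 0], [0, 0, -0.095]],
    [[-0.079, -0.42, 0], [0, 0, -0.095]],
    [[-0.079, -0.426, 0], [0, 0, -0.095]],
    [[-0.079, -0.426, 0], [0, 0, -0.095]],
    [[-0.079, -0.426, 0], [0, 0, -0.095]],
  ],
)

```text
time: 17.75
tool_pos: [0.4786, -0.2522, 0.1912]
tcp_rot: [-1.21, 1.209, -1.208]
wrist_force: [0.1, 0.1, -1.2]
width: 0.651
```

```bash
cat >> h.py <<'E'
from scipy.optimize import least_squares
def ballfit(P,d,c0=(.58,-.2535,.039)):
    r=np.linalg.norm(P-np.array(c0),axis=-1);m=(d>0)&(r<.03)&(P[...,2]>.03);k=P[m]
    f=least_squares(lambda c:np.linalg.norm(k-c,axis=1)-.0215,c0,loss='soft_l1',f_scale=.002)
    print('ball',len(k),f.x.round(4),'rms',np.sqrt(np.mean(f.fun**2)).round(4)); return f.x
E
python3 - <<'E'
from h import *
s=bot.read_state();rep(s)
im,d=snap('wrist','w7'); tongsfit(d,s); b=ballfit(cloud('wrist',d,s),d)
for n in ('s3','s6'):
    z=np.load(n+'.npz'); ballfit(cloud('side',z['d']),z['d'])
R=Ro.from_rotvec(s['tcp_rot']).as_matrix(); print('ball in tool',(R.T@(b-s['tool_pos'])).round(4))
for l in ('ball_center','tin'):
  for x in cams.mark_of('wrist',l)[:1]: print(l,round(x['conf'],2),toworld('wrist',x['xyz'],s).round(4))
E
```

```text
17.75 [ 0.4786 -0.2522  0.1912] yaw -89.92 w 55.4 F [ 0.1  0.1 -1.2] q6 1.04
tool frame (x,y,z): 12709
25 -29.1 29.0 mid -0.1 top y L/R [np.float64(-25.7), np.float64(-25.8)]
35 -30.6 30.2 mid -0.2 top y L/R [np.float64(-25.7), np.float64(-25.7)]
45 -32.3 32.0 mid -0.1 top y L/R [np.float64(-25.7), np.float64(-25.7)]
55 -33.7 33.2 mid -0.3 top y L/R [np.float64(-25.8), np.float64(-25.7)]
65 -35.2 34.4 mid -0.4 top y L/R [np.float64(-25.7), np.float64(-25.8)]
75 -36.6 36.3 mid -0.2 top y L/R [np.float64(-25.8), np.float64(-25.9)]
85 -38.5 37.8 mid -0.4 top y L/R [np.float64(-29.6), np.float64(-29.6)]
95 -39.1 38.6 mid -0.3 top y L/R [np.float64(-29.9), np.float64(-30.0)]
105 -40.2 39.1 mid -0.6 top y L/R [np.float64(-30.0), np.float64(-30.0)]
115 -40.8 39.6 mid -0.6 top y L/R [np.float64(-30.0), np.float64(-30.0)]
max z 0.11744020928012405
ball 1988 [ 0.581  -0.2526  0.0386] rms 0.0006
ball 214 [ 0.58   -0.2523  0.0403] rms 0.0021
ball 213 [ 0.5798 -0.2523  0.0398] rms 0.0022
ball in tool [0.0006 0.1525 0.1024]
ball_center 0.62 [ 0.5782 -0.2511  0.039 ]
```

View pics/w7.png

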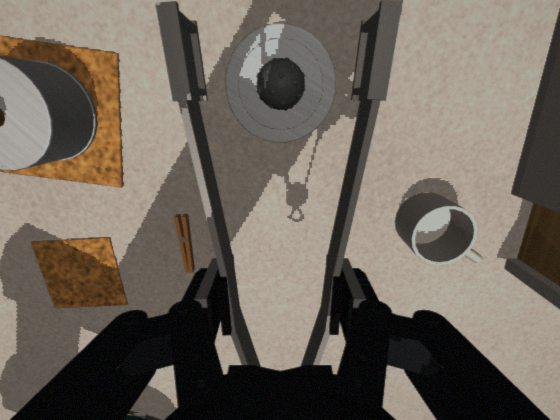

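Wrist view: the ball at (280,83) sits centred between the open jaws, inside the tin at (280,83). The fit puts it in line with the jaw centre to within about 1 mm, so I'll go straight down.

Request:
play_rows(
  motion=[
    [[0, -0.002, -0.05], [0, 0, 0]],
    [[0, -0.003, -0.14], [0, 0, 0]],
    [[0, -0.003, -0.23], [0, 0, 0]],
    [[0, -0.003, -0.3], [0, 0, 0]],
    [[0, -0.003, -0.36], [0, 0, 0]],
    [[0, -0.003, -0.4], [0, 0, 0]],
    [[0, -0.003, -0.418], [0, 0, 0]],
    [[0, -0.003, -0.418], [0, 0, 0]],
    [[0, -0.003, -0.418], [0, 0, 0]],
  ],
)

```text
time: 19.02
tool_pos: [0.4793, -0.2549, 0.0251]
tcp_rot: [-1.209, 1.207, -1.211]
wrist_force: [-0.2, 0.5, -2.0]
width: 0.656
```

```bash
python3 - <<'E'
from h import *
s=bot.read_state();rep(s)
im,d=snap('wrist','w8'); tongsfit(d,s); b=ballfit(cloud('wrist',d,s),d)
R=Ro.from_rotvec(s['tcp_rot']).as_matrix(); print('ball in tool',(R.T@(b-s['tool_pos'])).round(4))
E
```

```text
19.02 [ 0.4793 -0.2549  0.0251] yaw -89.99 w 55.8 F [-0.2  0.5 -2. ] q6 1.04
tool frame (x,y,z): 39987
25 -29.5 28.9 mid -0.3 top y L/R [np.float64(-25.7), np.float64(-25.8)]
35 -30.5 30.4 mid -0.0 top y L/R [np.float64(-25.6), np.float64(-25.8)]
45 -32.3 31.9 mid -0.2 top y L/R [np.float64(-25.5), np.float64(-25.6)]
55 -36.2 33.5 mid -1.3 top y L/R [np.float64(-24.8), np.float64(-25.0)]
65 -38.0 37.1 mid -0.5 top y L/R [np.float64(-24.5), np.float64(-24.6)]
75 -53.0 38.4 mid -7.3 top y L/R [np.float64(-24.6), np.float64(-24.5)]
85 -56.0 50.8 mid -2.6 top y L/R [np.float64(-29.3), np.float64(-28.7)]
95 -57.6 38.6 mid -9.5 top y L/R [np.float64(-33.7), np.float64(-32.8)]
105 -57.9 39.2 mid -9.3 top y L/R [np.float64(-34.4), np.float64(-33.4)]
115 -56.8 39.6 mid -8.6 top y L/R [np.float64(-31.4), np.float64(-30.3)]
125 -50.2 45.1 mid -2.6 top y L/R [np.float64(9.0), np.float64(9.0)]
max z 0.1300972211861954
ball 11184 [ 0.5809 -0.2525  0.0386] rms 0.0006
ball in tool [-0.0024 -0.0133  0.1017]
```

View pics/w8.png

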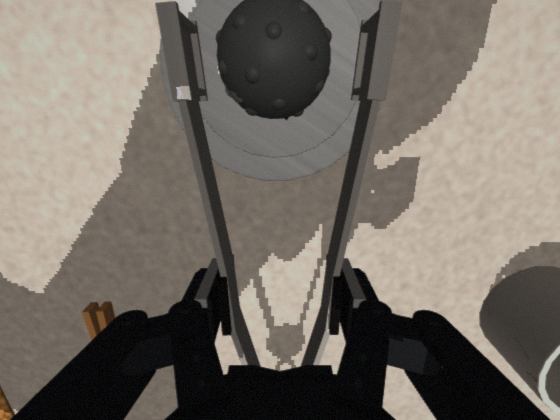

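Request:
play_rows(
  motion=[
    [[0, 0.005, -0.006], [0, 0, 0]],
    [[0, 0.005, -0.006], [0, 0, 0]],
    [[0, 0.005, -0.006], [0, 0, 0]],
  ],
)

```text
time: 19.45
tool_pos: [0.4784, -0.2524, 0.0217]
tcp_rot: [-1.209, 1.209, -1.209]
wrist_force: [-0.0, 0.7, -2.3]
width: 0.65
```

Request:
play_rows(
  motion=[
    [[0, 0, 0], [0, 0, 0]],
    [[0, 0, 0], [0, 0, 0]],
    [[0, 0, 0], [0, 0, 0]],
    [[0, 0, 0], [0, 0, 0]],
    [[0, 0, 0], [0, 0, 0]],
    [[0, 0, 0], [0, 0, 0]],
  ],
  gripper=0.8,
  squeeze=33,
)

```text
time: 20.2
tool_pos: [0.4785, -0.2525, 0.0217]
tcp_rot: [-1.209, 1.209, -1.209]
wrist_force: [-0.1, -1.0, -1.6]
width: 0.507
```

```bash
python3 - <<'E'
from h import *
s=bot.read_state();rep(s)
im,d=snap('wrist','w9'); b=ballfit(cloud('wrist',d,s),d)
R=Ro.from_rotvec(s['tcp_rot']).as_matrix(); print('ball in tool',(R.T@(b-s['tool_pos'])).round(4))
E
```

```text
20.2 [ 0.4785 -0.2525  0.0217] yaw -90.0 w 43.1 F [-0.1 -1.  -1.6] q6 1.04
ball 15507 [ 0.5808 -0.2522  0.0391] rms 0.0027
ball in tool [-0.0002 -0.0174  0.1023]
```

View pics/w9.png

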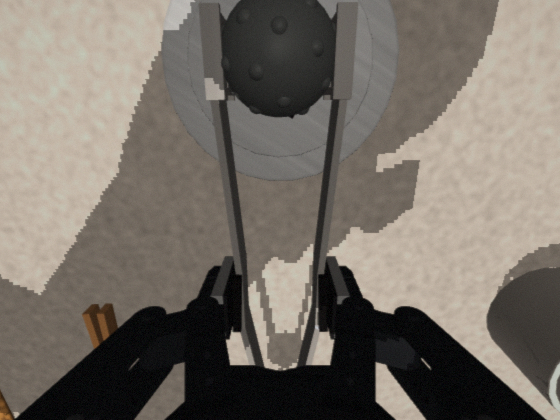

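The jaws close on the ball centrally, with 43 mm over the pads. Lifting slowly.

Request:
play_rows(
  motion=[
    [[0, 0, 0.01], [0, 0, 0]],
    [[0, 0, 0.03], [0, 0, 0]],
    [[0, 0, 0.06], [0, 0, 0]],
    [[0, 0, 0.1], [0, 0, 0]],
    [[0, 0, 0.15], [0, 0, 0]],
    [[0, 0, 0.2], [0, 0, 0]],
    [[0, 0, 0.25], [0, 0, 0]],
    [[0, 0, 0.28], [0, 0, 0]],
    [[0, 0, 0.3], [0, 0, 0]],
    [[0, 0, 0.3], [0, 0, 0]],
  ],
)

```text
time: 21.5
tool_pos: [0.4787, -0.2526, 0.1423]
tcp_rot: [-1.209, 1.208, -1.21]
wrist_force: [-0.2, 0.8, -1.7]
width: 0.51
```

Request:
play_rows(
  motion=[
    [[0, 0, 0], [0, 0, 0]],
    [[0, 0, 0], [0, 0, 0]],
    [[0, 0, 0], [0, 0, 0]],
    [[0, 0, 0], [0, 0, 0]],
  ],
)

```text
time: 22.0
tool_pos: [0.4783, -0.2524, 0.1414]
tcp_rot: [-1.209, 1.21, -1.209]
wrist_force: [1.2, 1.2, -1.9]
width: 0.512
```

```bash
python3 - <<'E'
from h import *
s=bot.read_state();rep(s)
im,d=snap('wrist','w10'); b=ballfit(cloud('wrist',d,s),d,(.581,-.2525,.16))
R=Ro.from_rotvec(s['tcp_rot']).as_matrix(); print('ball in tool',(R.T@(b-s['tool_pos'])).round(4)); 
snap('side','s10')
for l in ('lid','pin_a','cup','jar','scoop','softener','brush','ball_center','tongs_jaw'):
  for x in cams.mark_of('side',l)[:2]: print(l,round(x['conf'],2),toworld('side',x['xyz'],s).round(4))
E
```

```text
22.0 [ 0.4783 -0.2524  0.1414] yaw -90.0 w 43.5 F [ 1.2  1.2 -1.9] q6 1.04
ball 15588 [ 0.5808 -0.2519  0.158 ] rms 0.0028
ball in tool [-0.0005 -0.0167  0.1025]
lid 0.65 [ 0.5551 -0.0095  0.0028]
lid 0.5 [ 0.6554  0.4506 -0.0046]
pin_a 0.75 [ 0.5509 -0.01    0.0034]
pin_a 0.68 [0.4019 0.1378 0.0018]
cup 0.93 [ 0.7847 -0.1064  0.0032]
cup 0.21 [ 0.3894 -0.2541  0.1493]
jar 0.93 [ 7.740e-01  1.113e-01 -6.000e-04]
jar 0.24 [ 0.4306 -0.4252  0.0052]
scoop 0.71 [ 0.4329 -0.4237  0.0019]
brush 0.84 [ 6.583e-01  4.527e-01 -2.000e-04]
ball_center 0.62 [ 0.5788 -0.2525  0.1619]
tongs_jaw 0.79 [ 0.5813 -0.2492  0.1553]
```

View pics/w10.png

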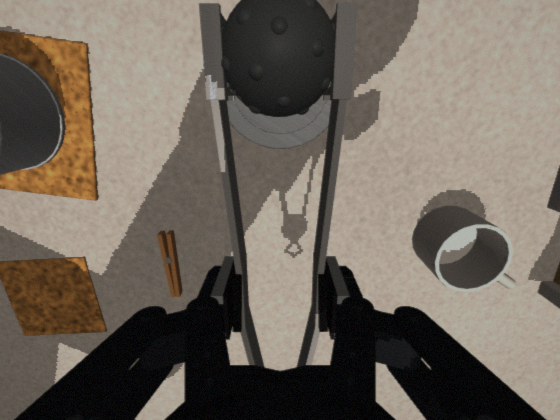

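View pics/s10.png

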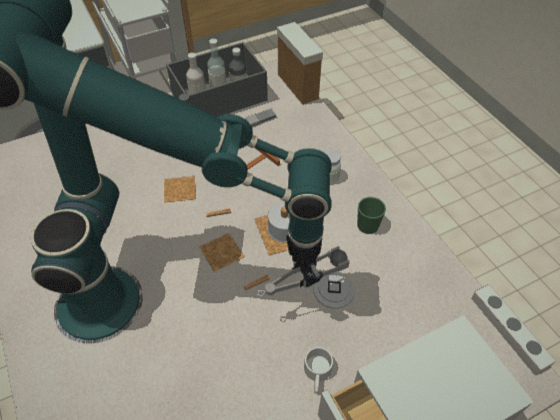

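The ball is held up between the jaws, the cradle is empty, and the lid is on the mat. Handing in.

```bash
python3 - <<'E'
from h import *
rep(bot.read_state()); print(bot.finish_job()); rep(bot.read_state())
E
```

```text
22.55 [ 0.4784 -0.2525  0.1417] yaw -90.0 w 43.1 F [ 0.3  0.2 -1.9] q6 1.04
the job is handed in; nothing more can be done
None
the job is handed in; nothing more can be done
```

I lifted the lid off by its knob, set it upright in the middle of the largest cork mat and let go. Then I took the tongs from their rest, closed them on the ball and lifted it. I handed the job in at 22.6 s with the ball still held up; the hand-in reports no verdict.

What the last checks showed:
- **Ball:** its centre is about 158 mm above the counter, within 1 mm of the estimated jaw point. The tongs measured 43 mm over the pads against the 45 mm stated. The grip was set to 33 N, and the reading was steady.
- **Lid:** a fit after placing it put it within 1 mm of the mat centre. The last side view agrees and shows nothing touching it.
- **Bystanders:** the cup, jar, scoop, brush and one clothespin read within about 5 mm of their starting places. The other clothespin was not reported in that last view, but the wrist picture shows a clothespin near its old spot.
- **Not confirmed:** the softener was partly hidden in the last view, so I could not re-measure it. The arm never went near it while low.
- **Disagreement:** the network reported a second "pin_a" on the lid and a second "lid" at the brush. I took both for false reports.

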